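Push the biscuit carton up the packing lane

TASK

Push the white biscuit carton across the plywood board and up the lane between the two freshly painted red rails until its leading end stands flat against the black stop at the far end. Keep the carton flat on the board: only push it with the fingers, do not pick it up, and let neither the carton nor the robot touch either red rail at any time. Leave the tumbler, the bowl and the jar where they stand, and finish clear of everything.

Things in the scene. Friction and masses are not known exactly. Their poses are not given: they have to be found in the camera images.
- lane: Fixed plywood packing board on the table, top at z = 12 mm, smooth and flat. Origin: on the table, on the lane's centre line. x: along the lane, the push direction, towards the stop; y: to the left of it; z up. It spans x -310 to +270 mm, y -120 to +120 mm; x < -56 mm is an open apron, beyond it a red rail runs along each side. x points to the robot's left (world +y) within 14 degrees.
- rail_left: Red guide rail on the +y side of the lane (part of the fixed board; same origin and axes as lane). 14 mm wide, 310 mm long, 22 mm high, so its top is 34 mm above the table. Its inner face is at lane y = +67 mm, x from -56 to +254 mm. Must not be touched; fingers may pass above it.
- rail_right: The same red rail on the -y side (same origin and axes as lane): inner face at lane y = -67 mm. The lane between the rails is 134 mm wide, so the centred carton has 12 mm on each side.
- lane_mouth (a point): Centre of the lane's entrance on the board's top, where the rails begin (lane x = -56 mm).
- lane_stop (a point): Foot of the face of the stop that meets the carton, at lane x = +224 mm, on the board's top and the lane's centre line: a rigid wooden block with a flat black rubber face, 110 mm wide, its top 42 mm above the board. The carton is home when its centre is at lane x = 159 mm.
- carton: Loose closed white carton with a blue band, 130 mm long (x), 110 mm wide (y), 70 mm high, 0.3 to 0.6 kg; slides with friction (push of 1 to 5 N). Origin: centre of its underside. Starts on the apron, its x roughly along the lane (+x is the leading end), up to 30 mm off the centre line and turned up to 0.3 rad. It stands 48 mm above the rails' tops and can be pushed from above them.
- tumbler: Loose glass tumbler beside the board, 68 mm across, 95 mm high; origin under its centre. Leave alone.
- bowl: Loose orange bowl beside the board, 104 mm across, 45 mm high; origin under its centre. Leave alone.
- jar: Loose amber jar with green cap beside the board, 56 mm across, 85 mm high; origin under its centre. Leave alone.
Things that resemble listed ones, but are neither listed nor needed, are in the scene too. What is shaped like the carton but orange or pink is not meant.

How it is judged:
By the outcome, as a careful person would: the job done as asked, in the order asked, and still so for the second after the job is handed in, with the robot touching nothing.
It also fails if it takes over 61 s, if anything falls off the work surface, if the arm or the gripper's body presses on something with over 40 N, if the wrist force passes 120 N, or if a joint passes its speed limit or range.

ROBOT

A 7-joint arm with a two-finger parallel gripper is mounted at the origin on the work surface. World frame = base frame: x ahead of the robot, y to its left, z up, the work surface at z = 0. Lengths are in m, angles in degrees, forces in N, time in s.
With the tool pointing down it reaches from about 0.425 to 0.875 m from the base axis. Payload 8.4 kg.
Tool frame: the origin (TCP) lies midway between the tips of the shut fingers; the grasp point (between the pads) lies 19 mm behind it; x points along the fingers, y is the direction in which the jaws open and shut, and the axes are right-handed (so a half turn about x gives the same grasp; the last joint's range is limited). The gripper opens to 87 mm and grips with 3 to 60 N. Pads are 19 mm wide; open, the fingers measure 117 mm over their backs; the gripper's body (75 mm by 190 mm) begins 51 mm behind the grasp point.
Start: joints at [66.337, 19.091, 2.286, 83.961, -0.768, 76.965, -3.352], TCP at [0.201, -0.618, 0.198] pointing down, gripper open.
Joint ranges: [-147.57, 147.57], [-21.85, 119.76], [-74.77, 79.35], [14.55, 137.4], [-85.83, 265.84], [4.83, 119.75], [-152.11, 152.11]. Speed limits (degrees/s): [127.2, 127.2, 159.86, 159.86, 180, 180, 180].

INTERFACE

Orientations are given as a 3x3 rotation matrix whose columns are the frame's x, y, z axes.
In Python, from cell import arm, grab_frame gives the robot as it stands. The module is installed in compiled form; this text tells all that it offers.
- The arm moves only by the tool carry_out, never from a script. Its argument "motion" is a list that holds one entry, the list of rows, each a list of 5 numbers: the shift along the tool's x, y, z scaled (see below), then the turn about the tool's x scaled (see below), then the closure, from 0 (fully open) to 1 (shut). In form: [[[dx, dy, dz, roll, hand], ...]]. A call has 1 to 20 rows; each row shifts and turns the commanded pose from where the row before left it, along the tool's axes as they then stand; what a row does not reach is not made up. The controller multiplies each number of a shift by 100 mm and each number of a turn by pi/4 rad. A row lasts 1/12 s, in which the tool goes at most 41.7 mm and 7.16 degrees, less where a joint would pass 70% of its speed; a pose out of reach is approached as far as the arm can. A call with a number of a shift or a turn outside -1 to 1 is refused whole. A call with a gripper value outside its range is refused whole. The fingers move at their own pace and stop on an object; the grip force is fixed at half the most. Time passes only in rows, so rows that do not move let the fingers close. It gives the time, the measured TCP pose, the force and the opening at its end, in the units of the state.
- arm.get_obs(): the state, without advancing time (a new reading comes with each control period).
- grab_frame(name): name is "side" or "top" or "wrist"; returns a dict with "color" (400x640x3 uint8, red, green, blue), "z_map" (400x640 float32, m along the optical axis (not along the pixel's ray), 0 where there is no reading), "camera_matrix" (3x3 intrinsics, pixels), "cam_to_world" (4x4, takes a point from camera to world coordinates). Camera axes: x right, y down, z forward; pixel columns grow to the right and rows downward; lengths in m; the calibration is good to about 2 mm. A picture is of the moment at which its call begins.
- arm.hand_in(): hands the job in, once; it reports no verdict.
The state is a dict: "t": time; "qpos": joint angles; "joint_vel": joint speeds; "effort": joint torques, N m; "tool_pos": TCP position; "tcp_rot": TCP orientation; "force": force on the tool from outside, world axes, zero at the start; "moment": the same for the moment, N m; "width": finger opening in m.
Only numpy, scipy, OpenCV 4.12 (cv2) and the standard library are available. Lean on these libraries where they do the work, as an engineer would, in place of code of your own. Each camera call takes 0.05 s, during which the arm holds its last target. There are 200 camera calls.

## Working session

There is one attempt and no reset: what is moved stays moved. The work goes in short steps, Python scripts to look and compute and a tool call to move; the robot and the scene stay as the last step left them, time stands still between calls to the robot, and variables do not carry over. Pictures are saved under pics/ and viewed, about 8 in all and at most 12, crops included, and the job is handed in when it is done.

Besides the shell and the picture viewer there is one more tool, called as name(argument=value, ...), one argument or row to a line, values as JSON. carry_out: Moves the arm, as the interface text tells. Shifts and turns lie within -1 to 1; 1 stands for 100 mm of shift or pi/4 rad of turn. Its arguments: {"type":"object","properties":{"motion":{"type":"array","items":{"type":"array","items":{"type":"array","items":{"type":"number"}}}}},"required":["motion"]}

```bash
mkdir -p pics
cat > h.py <<'E'
import numpy as np, cv2
from cell import arm, grab_frame
def snap(n,f):
    d=grab_frame(n); cv2.imwrite(f'pics/{f}.png',cv2.cvtColor(d['color'],cv2.COLOR_RGB2BGR)); np.savez(f'pics/{f}.npz',**d); return d
def cloud(d):
    K=d['camera_matrix'];T=d['cam_to_world'];z=d['z_map'];v,u=np.indices(z.shape)
    p=np.stack([(u-K[0,2])/K[0,0]*z,(v-K[1,2])/K[1,1]*z,z],-1); return p@T[:3,:3].T+T[:3,3]
E
python3 - <<'E'
from h import *
np.set_printoptions(precision=3,suppress=True)
o=arm.get_obs(); print(o['t'],o['tool_pos'],o['tcp_rot'],o['force'],o['width'])
for n in('top','side'):
    d=snap(n,n+'1'); print(n,d['camera_matrix'],d['cam_to_world'])
E
```

```text
0.0 [ 0.2   -0.618  0.197] [[-0.001  0.309 -0.951]
 [ 0.002 -0.951 -0.309]
 [-1.    -0.002  0.   ]] [-1.087  0.184 -0.213] 0.08666154571923378
top [[370.714   0.    325.649]
 [  0.    370.714 201.961]
 [  0.      0.      1.   ]] [[-0.026 -0.999  0.045  0.511]
 [-1.     0.026 -0.004 -0.005]
 [ 0.003 -0.045 -0.999  1.039]
 [ 0.     0.     0.     1.   ]]
side [[429.046   0.    322.761]
 [  0.    429.046 194.351]
 [  0.      0.      1.   ]] [[-0.974 -0.138  0.182  0.346]
 [-0.228  0.542 -0.809  0.986]
 [ 0.012 -0.829 -0.559  0.739]
 [ 0.     0.     0.     1.   ]]
```

View pics/top1.png

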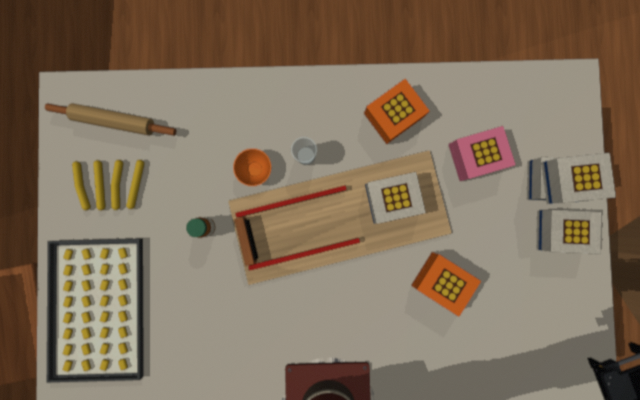

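View pics/side1.png

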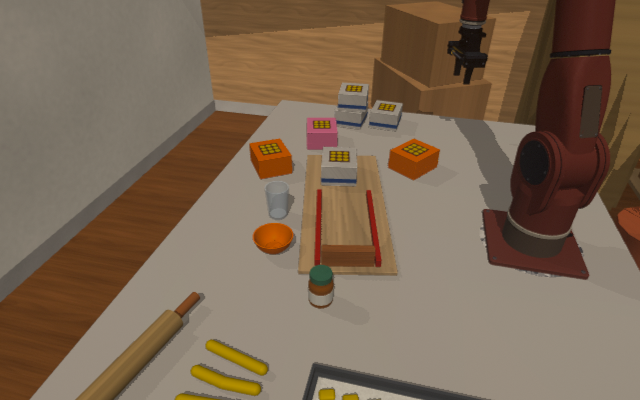

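Candidates: white on the board top(397,197), white stack at (580,178) and white box at (571,230), pink (482,152), oranges (397,110) and (447,284). The one with a blue band on the apron is at (397,197). Next I'll measure it and crop.

```bash
cat >> h.py <<'E'
def ray(d,uv,z):
    K=d['camera_matrix'];T=d['cam_to_world'];uv=np.float64(uv).reshape(-1,2)
    r=np.c_[(uv-K[[0,1],[2,2]])/K[[0,1],[0,1]],np.ones(len(uv))]@T[:3,:3].T
    return T[:3,3]+r*((z-T[2,3])/r[:,2])[:,None]
def lane(d):
    h=cv2.cvtColor(d['color'],cv2.COLOR_RGB2HSV); P=cloud(d)
    m=(((h[...,0]<6)|(h[...,0]>174))&(h[...,1]>190)&(h[...,2]>60)&(abs(P[...,2]-.034)<.012)&(P[...,0]>.3)).astype(np.uint8)
    n,l,s,c=cv2.connectedComponentsWithStats(m); ids=[i for i in range(1,n) if s[i,4]>150]
    R=[]
    for i in ids:
        v,u=np.nonzero(l==i); w=ray(d,np.c_[u,v],.034)[:,:2].astype(np.float32)
        R.append((s[i],cv2.minAreaRect(w)))
    return R
def top(d,lo=.07,hi=.095,box=None):
    P=cloud(d); m=(P[...,2]>lo)&(P[...,2]<hi)
    if box is not None:
        m&=(P[...,0]>box[0])&(P[...,0]<box[1])&(P[...,1]>box[2])&(P[...,1]<box[3])
    m=cv2.morphologyEx(m.astype(np.uint8),cv2.MORPH_OPEN,np.ones((3,3)))
    n,l,s,c=cv2.connectedComponentsWithStats(m); i=1+np.argmax(s[1:,4]); v,u=np.nonzero(l==i)
    w=ray(d,np.c_[u,v],.082)[:,:2].astype(np.float32)
    return cv2.minAreaRect(w),np.median(P[l==i][:,2])
E
python3 - <<'E'
from h import *
d=dict(np.load('pics/top1.npz'))
for r in lane(d): print(r, cv2.boxPoints(r[1]).round(4).tolist())
r=top(d,box=(.4,.66,-.35,-.05)); print(r,cv2.boxPoints(r[0]).round(4).tolist())
P=cloud(d)
for uv in [(305,150),(253,165),(199,227),(246,240),(254,240),(260,240)]: print(uv,P[uv[1],uv[0]].round(3))
c=d['color'][130:300,180:470]; cv2.imwrite('pics/crop1.png',cv2.resize(cv2.cvtColor(c,cv2.COLOR_RGB2BGR),None,fx=2.7,fy=2.7))
E
```

```text
(array([237, 187, 109,  30, 396], dtype=int32), ((0.5609381794929504, 0.08549071848392487), (0.009758432395756245, 0.302267462015152), 12.692581176757812)) [[0.5230000019073486, 0.23190000653266907], [0.5893999934196472, -0.06300000101327896], [0.5989000201225281, -0.0608999989926815], [0.5325000286102295, 0.23399999737739563]]
(array([249, 239, 110,  30, 393], dtype=int32), ((0.418103963136673, 0.05391629785299301), (0.01094790454953909, 0.3030301630496979), 12.185096740722656)) [[0.3808000087738037, 0.20090000331401825], [0.4447000026702881, -0.09529999643564224], [0.4553999900817871, -0.09300000220537186], [0.39149999618530273, 0.20319999754428864]]
(((0.5622233748435974, -0.18965619802474976), (0.10964158922433853, 0.13094282150268555), 10.96976089477539), np.float64(0.081691757738654)) [[0.4959000051021576, -0.13580000400543213], [0.5209000110626221, -0.26440000534057617], [0.6284999847412109, -0.2434999942779541], [0.603600025177002, -0.11490000039339066]]
(305, 150) [0.705 0.045 0.004]
(253, 165) [0.666 0.192 0.005]
(199, 227) [0.498 0.318 0.084]
(246, 240) [0.46  0.203 0.06 ]
(254, 240) [0.457 0.192 0.009]
(260, 240) [0.457 0.175 0.01 ]
```

View pics/crop1.png

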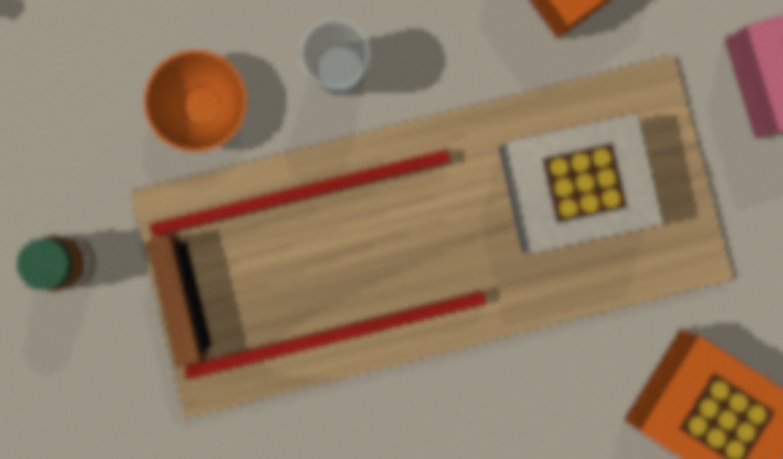

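The crop shows the white, blue-banded carton at crop (580,185), on the apron between the rail mouths and the board's end. Its blue end faces the lane, the black stop is at (195,290), and the rails are clear. Measured top height is 81.7 mm and size 131x110 mm, so it's the right one. It sits about 15 mm to the right of the centre line. Next: check the lane origin and work out the approach.

```bash
cat >> h.py <<'E'
A=np.deg2rad(12.45); X=np.array([-np.sin(A),np.cos(A)]); Y=np.array([-X[1],X[0]])
O=np.array([.4895,.0697])-.099*X
tol=lambda p:np.array([(np.asarray(p)[:2]-O)@X,(np.asarray(p)[:2]-O)@Y])*1000
def need(x,y,z,zdir):
    """tool-axis shift (scaled) and turn (scaled) to lane x,y mm, z m, tool z along lane angle zdir deg; turn is done AFTER shift"""
    o=arm.get_obs(); R=o['tcp_rot']; w=np.r_[O+X*x/1e3+Y*y/1e3,z]
    zd=R[:2,2]; cur=np.rad2deg(np.arctan2(zd@Y,zd@X)); dy=(zdir-cur+180)%360-180
    print('now lane',tol(o['tool_pos']).round(1),'z',o['tool_pos'][2].round(4),'zdir',cur.round(2),'t',o['t'],'F',np.round(o['force'],1),'w',round(o['width'],4))
    print('shift',(R.T@(w-o['tool_pos'])/.1).round(3),'roll',round(-dy/45,3),'q',np.round(o['qpos'],0))
E
python3 - <<'E'
from h import *
d=dict(np.load('pics/top1.npz'))
px=np.array([(677,57),(735,278),(184,417),(133,190)])/2.7+[180,130]
for p in ray(d,px,.012): print('board',tol(p).round(1))
for r in lane(d): print([tol(p).round(1).tolist() for p in cv2.boxPoints(r[1])])
r,_=top(d,box=(.4,.66,-.35,-.05)); print('carton',tol(r[0]),r[2]-12.45)
# stop top edge
P=cloud(d); m=(abs(P[...,2]-.054)<.006)&(P[...,1]>.15)&(P[...,1]<.26)&(P[...,0]>.38)&(P[...,0]<.55)
v,u=np.nonzero(m); print('stop',[tol(p).round(1).tolist() for p in cv2.boxPoints(cv2.minAreaRect(P[m][:,:2].astype(np.float32)))])
need(-170,-105,.15,90)
E
```

```text
board [-311.3 -116.1]
board [-311.1  118.7]
board [268.8 119.6]
board [ 265.9 -117.7]
[[250.1, -67.6], [-52.1, -68.9], [-52.1, -78.7], [250.2, -77.4]]
[[250.5, 77.9], [-52.5, 79.3], [-52.6, 68.3], [250.5, 66.9]]
carton [-169.93556552  -15.09928139] -1.4802391052246087
stop [[255.0, 62.7], [223.9, 62.7], [223.7, -65.0], [254.8, -65.0]]
now lane [-510.1  430.5] z 0.1968 zdir 95.53 t 0.1 F [ 0.3  0.3 -0.7] w 0.0874
shift [ 0.471 -2.868 -5.657] roll 0.123 q [66. 19.  2. 84. -1. 77. -3.]
```

carry_out(
  motion=[
    [[0, -0.14, -0.28, 0.007, 0.2], [0, -0.14, -0.28, 0.006, 0.2], [0, -0.14, -0.28, 0.006, 0.2], [0, -0.14, -0.28, 0.006, 0.2], [0, -0.14, -0.28, 0.006, 0.2], [0, -0.14, -0.28, 0.006, 0.2], [0, -0.14, -0.28, 0.006, 0.2], [0, -0.14, -0.28, 0.006, 0.2], [0, -0.14, -0.28, 0.006, 0.2], [0, -0.14, -0.28, 0.006, 0.2], [0, -0.14, -0.28, 0.006, 0.2], [0, -0.14, -0.28, 0.006, 0.2], [0, -0.14, -0.28, 0.006, 0.2], [0, -0.14, -0.28, 0.006, 0.2], [0, -0.14, -0.28, 0.006, 0.2], [0, -0.14, -0.28, 0.006, 0.2], [0, -0.14, -0.28, 0.006, 0.2], [0, -0.14, -0.28, 0.006, 0.2], [0, -0.14, -0.28, 0.006, 0.2], [0, 0, 0, 0, 0.2]],
  ],
)

```text
t: 1.77
tool_pos: [0.6458, -0.2124, 0.1963]
tcp_rot: [[0.001, 0.229, -0.973], [0.004, -0.973, -0.229], [-1.0, -0.004, -0.002]]
force: [-0.3, 1.4, -0.1]
width: 0.0695
```

```bash
python3 -c "
from h import *
need(-170,-110,.045,90)"
```

```text
now lane [-210.1  -91.9] z 0.1963 zdir 90.79 t 1.7667 F [-0.3  1.4 -0.1] w 0.0695
shift [ 1.515 -0.392 -0.185] roll 0.018 q [ 25.  24. -15.  78.   6.  79. -66.]
```

carry_out(
  motion=[
    [[0, -0.2, -0.1, 0.018, 0.2], [0, -0.19, -0.085, 0, 0.2], [0.3, 0, 0, 0, 0.2], [0.3, 0, 0, 0, 0.2], [0.3, 0, 0, 0, 0.2], [0.3, 0, 0, 0, 0.2], [0.3, 0, 0, 0, 0.2], [0, 0, 0, 0, 0.2], [0, 0, 0, 0, 0.2]],
  ],
)

```text
t: 2.52
tool_pos: [0.6502, -0.1775, 0.0461]
tcp_rot: [[-0.004, 0.208, -0.978], [0.001, -0.978, -0.208], [-1.0, -0.002, 0.004]]
force: [0.3, -0.2, 1.1]
width: 0.0694
```

```bash
python3 -c "
from h import *
need(-170,-64.5,.045,90)"
```

```text
now lane [-177.1 -103.6] z 0.0461 zdir 89.55 t 2.5167 F [ 0.3 -0.2  1.1] w 0.0694
shift [ 0.013 -0.068  0.391] roll -0.01 q [ 23.  29. -15.  89.   8.  63. -72.]
```

carry_out(
  motion=[
    [[0, -0.03, 0.06, -0.01, 0.2], [0, -0.03, 0.06, 0, 0.2], [0, 0, 0.04, 0, 0.2], [0, 0, 0.04, 0, 0.2], [0, 0, 0.04, 0, 0.2], [0, 0, 0.03, 0, 0.2], [0, 0, 0.03, 0, 0.2], [0, 0, 0, 0, 0.2], [0, 0, 0, 0, 0.2]],
  ],
)

```text
t: 3.27
tool_pos: [0.6212, -0.1785, 0.0477]
tcp_rot: [[0.0, 0.215, -0.977], [-0.0, -0.977, -0.215], [-1.0, 0.0, -0.0]]
force: [0.7, 0.1, 0.9]
width: 0.0695
```

```bash
python3 -c "
from h import *
need(-170,-64.5,.045,90)
d=snap('top','top2')
r,h=top(d,box=(.4,.66,-.35,-.05)); print('carton',r,tol(r[0]),h)
d=snap('side','side2')
cv2.imwrite('pics/side2c.png',cv2.resize(cv2.imread('pics/side2.png')[80:280,230:480],None,fx=3,fy=3))
"
```

```text
now lane [-171.7  -75.1] z 0.0477 zdir 89.99 t 3.2667 F [0.7 0.1 0.9] w 0.0695
shift [ 0.027 -0.017  0.106] roll -0.0 q [ 24.  26. -15.  93.   8.  62. -71.]
carton ((0.5433032512664795, -0.1687512993812561), (0.09078396111726761, 0.07984824478626251), 12.465381622314453) [-145.44331258   -1.13090964] 0.08180064497011419
```

View pics/side2c.png

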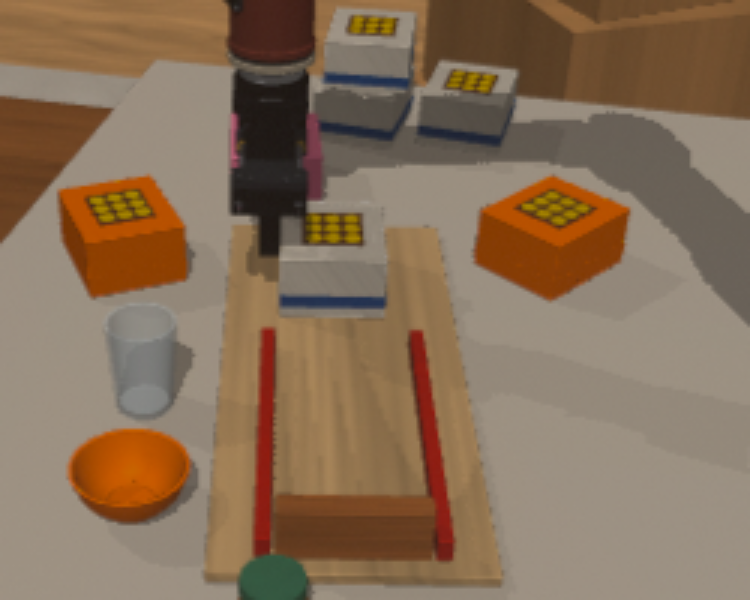

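Side crop: fingers at (270,240) beside the carton (333,250). The carton is square to the lane. The top view is occluded, so I'll measure from the side view.

```bash
cat >> h.py <<'E'
def side_carton(d):
    """top face by depth, in lane mm"""
    P=cloud(d); q=np.stack([(P[...,:2]-O)@X,(P[...,:2]-O)@Y],-1)*1000
    m=(abs(P[...,2]-.082)<.004)&(abs(q[...,1])<85)&(q[...,0]>-300)&(q[...,0]<240)
    m=cv2.morphologyEx(m.astype(np.uint8),cv2.MORPH_OPEN,np.ones((3,3)))
    n,l,s,c=cv2.connectedComponentsWithStats(m); i=1+np.argmax(s[1:,4]); v,u=np.nonzero(l==i)
    w=ray(d,np.c_[u,v],.082); w=np.c_[(w[:,:2]-O)@X,(w[:,:2]-O)@Y]*1000
    r=cv2.minAreaRect(w.astype(np.float32)); print('side: z',np.median(P[l==i][:,2]).round(4),r)
E
python3 -c "
from h import *
side_carton(dict(np.load('pics/side1.npz')));side_carton(dict(np.load('pics/side2.npz')))"
```

```text
side: z 0.0821 ((-164.2722625732422, -14.491024017333984), (109.33850860595703, 135.03343200683594), 88.57122802734375)
side: z 0.0821 ((-166.17800903320312, -9.57601547241211), (131.4933624267578, 108.98392486572266), 0.7080445289611816)
```

carry_out(
  motion=[
    [[0, 0, 0.03, 0, 0.2], [0, 0, 0.03, 0, 0.2], [0, 0, 0.03, 0, 0.2], [0, 0, 0.012, 0, 0.2], [0, 0, 0, 0, 0.2], [0, 0, 0, 0, 0.2], [0, 0, -0.15, 0, 0.2], [0, 0, -0.25, 0, 0.2], [-0.3, 0, 0, 0, 0.3], [-0.3, 0, 0, 0, 0.3], [-0.3, 0, 0, 0, 0.3], [0, 0, 0, 0, 0.3], [0, 0, 0, 0, 0.3]],
  ],
)

```text
t: 4.45
tool_pos: [0.6513, -0.1722, 0.1397]
tcp_rot: [[0.003, 0.215, -0.977], [-0.001, -0.977, -0.215], [-1.0, 0.002, -0.003]]
force: [-1.0, 0.4, -0.9]
width: 0.061
```

```bash
python3 -c "
from h import *
need(-265,0,.14,180)
d=snap('side','side3'); side_carton(d)
"
```

```text
now lane [-172.1 -105.9] z 0.1397 zdir 89.98 t 4.45 F [-1.   0.4 -0.9] w 0.061
shift [-0.005  0.929  1.058] roll -2.0 q [ 23.  25. -16.  84.   7.  72. -71.]
side: z 0.0822 ((-166.23391723632812, 1.2938690185546875), (129.78460693359375, 108.98240661621094), 1.9507572650909424)
```

carry_out(
  motion=[
    [[0, 0.186, 0.212, 0, 0.3], [0, 0.186, 0.212, 0, 0.3], [0, 0.186, 0.212, 0, 0.3], [0, 0.186, 0.212, 0, 0.3], [0, 0.186, 0.212, 0, 0.3], [0, 0, 0, -0.15, 0.3], [0, 0, 0, -0.15, 0.3], [0, 0, 0, -0.15, 0.3], [0, 0, 0, -0.15, 0.3], [0, 0, 0, -0.15, 0.3], [0, 0, 0, -0.15, 0.3], [0, 0, 0, -0.15, 0.3], [0, 0, 0, -0.15, 0.3], [0, 0, 0, -0.15, 0.3], [0, 0, 0, -0.15, 0.3], [0, 0, 0, -0.15, 0.3], [0, 0, 0, -0.15, 0.3], [0, 0, 0, -0.15, 0.3], [0, 0, 0, -0.05, 0.3], [0, 0, 0, 0, 0.3]],
  ],
)

```text
t: 6.17
tool_pos: [0.5657, -0.2853, 0.1359]
tcp_rot: [[-0.002, 0.976, 0.217], [0.001, 0.217, -0.976], [-1.0, -0.002, -0.002]]
force: [-0.5, 0.2, 0.9]
width: 0.061
```

```bash
python3 -c "
from h import *
need(-268,0,.047,180)
d=snap('side','side4'); side_carton(d)
"
```

```text
now lane [-264.1    2.2] z 0.1359 zdir -179.91 t 6.1667 F [-0.5  0.2  0.9] w 0.061
shift [0.888 0.024 0.041] roll 0.002 q [ 44.  22. -27.  90.  10.  71.  28.]
side: z 0.0821 ((-164.31106567382812, 2.20672607421875), (136.58551025390625, 107.27857971191406), 0.2650567293167114)
```

carry_out(
  motion=[
    [[0, 0.02, 0.04, 0, 0.3], [0.3, 0, 0, 0, 0.3], [0.3, 0, 0, 0, 0.3], [0.28, 0, 0, 0, 0.3], [0, 0, 0, 0, 0.3], [0, 0, 0, 0, 0.3]],
  ],
)

```text
t: 6.72
tool_pos: [0.5685, -0.2886, 0.0483]
tcp_rot: [[-0.003, 0.977, 0.215], [0.002, 0.215, -0.977], [-1.0, -0.003, -0.002]]
force: [0.4, 0.3, 0.1]
width: 0.0611
```

```bash
python3 -c "
from h import *
need(-190,0,.047,180)
d=snap('top','top5')
r,h=top(d,box=(.4,.66,-.35,-.05)); print('carton',r,tol(r[0]),h)
cv2.imwrite('pics/top5c.png',cv2.resize(cv2.imread('pics/top5.png')[130:300,200:470],None,fx=2.9,fy=2.9))
"
```

```text
now lane [-2.679e+02  1.000e-01] z 0.0483 zdir 179.94 t 6.7167 F [0.4 0.3 0.1] w 0.0611
shift [ 0.015  0.    -0.779] roll -0.001 q [ 43.  27. -26.  94.  13.  63.  26.]
carton ((0.5473747253417969, -0.19396764039993286), (0.1090463399887085, 0.13084940612316132), 12.456658363342285) [-170.94443823    0.32968822] 0.08168251536559379
```

View pics/top5c.png

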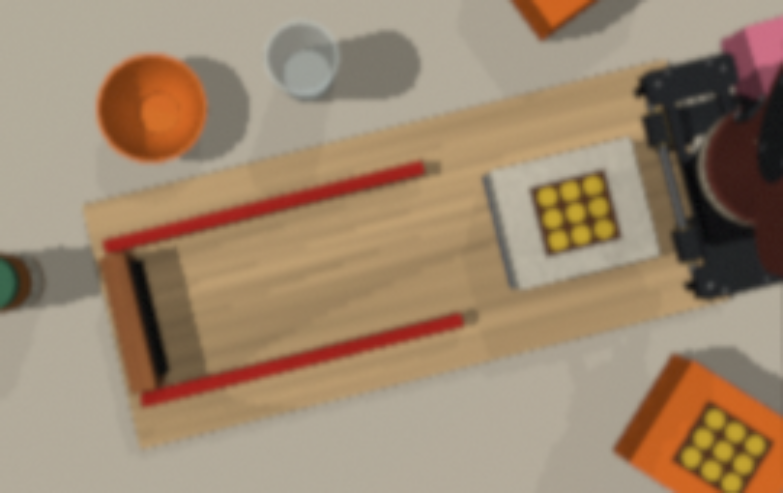

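Crop: carton (570,212) is centred on the lane at y = +0.3 mm and square. The fingers are behind it and the rails are clear. Pushing now.

carry_out(
  motion=[
    [[0, 0, -0.04, 0, 0.3], [0, 0, -0.04, 0, 0.3], [0, 0, -0.04, 0, 0.3], [0, 0, -0.04, 0, 0.3], [0, 0, -0.04, 0, 0.3], [0, 0, -0.04, 0, 0.3], [0, 0, -0.04, 0, 0.3], [0, 0, -0.04, 0, 0.3], [0, 0, -0.04, 0, 0.3], [0, 0, -0.04, 0, 0.3], [0, 0, -0.04, 0, 0.3], [0, 0, -0.04, 0, 0.3], [0, 0, -0.04, 0, 0.3], [0, 0, -0.04, 0, 0.3], [0, 0, -0.04, 0, 0.3], [0, 0, -0.04, 0, 0.3], [0, 0, -0.03, 0, 0.3], [0, 0, 0, 0, 0.3], [0, 0, 0, 0, 0.3]],
  ],
)

```text
t: 8.35
tool_pos: [0.5548, -0.2227, 0.0492]
tcp_rot: [[-0.001, 0.976, 0.216], [0.001, 0.216, -0.976], [-1.0, -0.001, -0.001]]
force: [0.2, 0.2, 0.3]
width: 0.0609
```

```bash
cat >> h.py <<'E'
def chk(f,x,y=0):
    need(x,y,.047,180)
    r,h=top(snap('top',f),lo=.075,hi=.09,box=(.38,.68,-.35,.3)); print('carton',np.round(r[1],3),r[2]-12.45,tol(r[0]),h)
    side_carton(snap('side',f+'s'))
E
python3 -c "
from h import *
chk('t6',-110)"
```

```text
now lane [-200.6   -0.7] z 0.0492 zdir -179.97 t 8.35 F [0.2 0.2 0.3] w 0.0609
shift [ 0.023 -0.006 -0.906] roll 0.001 q [ 41.  23. -28. 100.  12.  61.  21.]
carton [0.11  0.125] 0.006136703491211648 [-121.66934547    0.7053904 ] 0.08165447696118283
side: z 0.0821 ((-120.75357818603516, 2.408214569091797), (140.4432830810547, 107.27857208251953), 0.2650547921657562)
```

carry_out(
  motion=[
    [[0, 0, -0.05, 0, 0.3], [0, 0, -0.05, 0, 0.3], [0, 0, -0.05, 0, 0.3], [0, 0, -0.05, 0, 0.3], [0, 0, -0.05, 0, 0.3], [0, 0, -0.05, 0, 0.3], [0, 0, -0.05, 0, 0.3], [0, 0, -0.05, 0, 0.3], [0, 0, -0.05, 0, 0.3], [0, 0, -0.05, 0, 0.3], [0, 0, -0.05, 0, 0.3], [0, 0, -0.05, 0, 0.3], [0, 0, -0.05, 0, 0.3], [0, 0, -0.05, 0, 0.3], [0, 0, -0.05, 0, 0.3], [0, 0, -0.05, 0, 0.3], [0, 0, -0.05, 0, 0.3], [0, 0, -0.05, 0, 0.3], [0, 0, 0, 0, 0.3]],
  ],
)

```text
t: 10.03
tool_pos: [0.5356, -0.1342, 0.0496]
tcp_rot: [[-0.0, 0.976, 0.217], [0.001, 0.217, -0.976], [-1.0, 0.0, -0.001]]
force: [-0.3, -0.5, 0.2]
width: 0.061
```

```bash
python3 -c "
from h import *
chk('t7',-20)"
```

```text
now lane [-110.1   -1. ] z 0.0496 zdir -179.93 t 10.0333 F [-0.3 -0.5  0.2] w 0.061
shift [ 0.027 -0.009 -0.901] roll 0.001 q [ 36.  18. -31. 106.  11.  59.  13.]
carton [0.109 0.117] 0.006673622131348367 [-27.89469932   0.15157148] 0.08151248237394149
side: z 0.0821 ((-30.887062072753906, 0.4890251159667969), (142.26153564453125, 109.26483154296875), 0.7725509405136108)
```

carry_out(
  motion=[
    [[0, 0, -0.05, 0, 0.3], [0, 0, -0.05, 0, 0.3], [0, 0, -0.05, 0, 0.3], [0, 0, -0.05, 0, 0.3], [0, 0, -0.05, 0, 0.3], [0, 0, -0.05, 0, 0.3], [0, 0, -0.05, 0, 0.3], [0, 0, -0.05, 0, 0.3], [0, 0, -0.05, 0, 0.3], [0, 0, -0.05, 0, 0.3], [0, 0, -0.05, 0, 0.3], [0, 0, -0.05, 0, 0.3], [0, 0, -0.05, 0, 0.3], [0, 0, -0.05, 0, 0.3], [0, 0, -0.05, 0, 0.3], [0, 0, -0.05, 0, 0.3], [0, 0, -0.05, 0, 0.3], [0, 0, -0.05, 0, 0.3], [0, 0, -0.05, 0, 0.3], [0, 0, 0, 0, 0.3]],
  ],
)

```text
t: 11.8
tool_pos: [0.515, -0.0414, 0.0495]
tcp_rot: [[-0.0, 0.976, 0.217], [0.001, 0.217, -0.976], [-1.0, -0.0, -0.001]]
force: [0.9, 0.2, -0.5]
width: 0.0609
```

```bash
python3 -c "
from h import *
chk('t8',80)"
```

```text
now lane [-15.   -0.9] z 0.0495 zdir -179.93 t 11.8 F [ 0.9  0.2 -0.5] w 0.0609
shift [ 0.026 -0.008 -0.95 ] roll 0.001 q [ 30.  15. -34. 111.  10.  58.   4.]
carton [0.109 0.084] 0.007179069519043679 [ 8.3204364e+01 -4.4931639e-02] 0.08163619902283464
side: z 0.0821 ((63.433631896972656, 1.3050727844238281), (140.052734375, 108.79428100585938), 0.37580451369285583)
```

carry_out(
  motion=[
    [[0, 0, -0.05, 0, 0.3], [0, 0, -0.05, 0, 0.3], [0, 0, -0.05, 0, 0.3], [0, 0, -0.05, 0, 0.3], [0, 0, -0.05, 0, 0.3], [0, 0, -0.05, 0, 0.3], [0, 0, -0.05, 0, 0.3], [0, 0, -0.05, 0, 0.3], [0, 0, -0.05, 0, 0.3], [0, 0, -0.05, 0, 0.3], [0, 0, -0.05, 0, 0.3], [0, 0, -0.05, 0, 0.3], [0, 0, -0.05, 0, 0.3], [0, 0, -0.05, 0, 0.3], [0, 0, -0.05, 0, 0.3], [0, 0, -0.05, 0, 0.3], [0, 0, -0.04, 0, 0.3], [0, 0, -0.03, 0, 0.3], [0, 0, -0.02, 0, 0.3], [0, 0, 0, 0, 0.3]],
  ],
)

```text
t: 13.57
tool_pos: [0.496, 0.0446, 0.0496]
tcp_rot: [[0.0, 0.976, 0.216], [0.0, 0.216, -0.976], [-1.0, 0.0, -0.0]]
force: [-0.8, 0.0, 0.1]
width: 0.061
```

```bash
python3 -c "
from h import *
chk('t9',84)"
```

```text
now lane [73.  -0.9] z 0.0496 zdir -179.98 t 13.5667 F [-0.8  0.   0.1] w 0.061
shift [ 0.026 -0.009 -0.11 ] roll 0.001 q [ 24.  13. -38. 113.   9.  57.  -5.]
carton [0.109 0.017] -0.6218645095825188 [204.63541489  -0.23800888] 0.08113734907254433
side: z 0.0822 ((152.03909301757812, 1.6337852478027344), (138.38458251953125, 108.28936004638672), 0.3758034110069275)
```

Leading edge is near x = 213 mm, so about 11 mm remain. Going slowly until the force rises.

carry_out(
  motion=[
    [[0, 0, -0.02, 0, 0.3], [0, 0, -0.02, 0, 0.3], [0, 0, -0.02, 0, 0.3], [0, 0, -0.015, 0, 0.3], [0, 0, -0.01, 0, 0.3], [0, 0, -0.01, 0, 0.3], [0, 0, 0, 0, 0.3], [0, 0, 0, 0, 0.3]],
  ],
)

```text
t: 14.33
tool_pos: [0.494, 0.0534, 0.0496]
tcp_rot: [[-0.0, 0.976, 0.216], [0.0, 0.216, -0.976], [-1.0, 0.0, -0.0]]
force: [0.4, 0.2, 1.1]
width: 0.061
```

carry_out(
  motion=[
    [[0, 0, -0.01, 0, 0.3], [0, 0, -0.01, 0, 0.3], [0, 0, 0, 0, 0.3]],
  ],
)

```text
t: 14.58
tool_pos: [0.4936, 0.0553, 0.0496]
tcp_rot: [[0.0, 0.976, 0.216], [0.0, 0.216, -0.976], [-1.0, 0.0, -0.0]]
force: [-0.0, -2.7, 0.3]
width: 0.0609
```

carry_out(
  motion=[
    [[0, 0, -0.005, 0, 0.3], [0, 0, -0.005, 0, 0.3], [0, 0, 0, 0, 0.3]],
  ],
)

```text
t: 14.83
tool_pos: [0.4937, 0.0555, 0.0497]
tcp_rot: [[0.001, 0.977, 0.215], [-0.001, 0.215, -0.977], [-1.0, 0.0, 0.001]]
force: [2.8, -3.8, 0.0]
width: 0.0608
```

```bash
python3 -c "
from h import *
chk('t10',84)"
```

```text
now lane [84.3 -1.1] z 0.0497 zdir 179.98 t 14.8333 F [ 2.8 -3.8  0. ] w 0.0608
shift [ 0.027 -0.011  0.003] roll -0.001 q [ 23.  13. -38. 113.   9.  57.  -7.]
carton [0.03  0.007] 0.5927637100219734 [220.43790504  32.5591074 ] 0.0810078873383051
side: z 0.0822 ((162.2721710205078, 1.5211334228515625), (140.41744995117188, 107.9298324584961), 0.37580421566963196)
```

The force is rising and motion has stalled at TCP x = 84.3 mm, which is the expected home position. I'll press a touch more to seat it, then retreat.

carry_out(
  motion=[
    [[0, 0, -0.01, 0, 0.3], [0, 0, -0.01, 0, 0.3], [0, 0, 0, 0, 0.3]],
  ],
)

```text
t: 15.18
tool_pos: [0.4939, 0.0559, 0.0498]
tcp_rot: [[0.001, 0.977, 0.214], [-0.003, 0.214, -0.977], [-1.0, 0.001, 0.003]]
force: [3.5, -9.8, -0.0]
width: 0.0609
```

carry_out(
  motion=[
    [[0, 0, 0.03, 0, 0.3], [0, 0, 0.05, 0, 0.3], [0, 0, 0.1, 0, 0.3], [0, 0, 0.2, 0, 0.3], [-0.1, 0, 0.2, 0, 0.3], [-0.25, 0, 0, 0, 0.3], [-0.3, 0, 0, 0, 0.3], [-0.3, 0, 0, 0, 0.3], [-0.2, 0, 0.3, 0, 0.3], [0, 0, 0.3, 0, 0.3], [0, 0, 0.3, 0, 0.3], [0, 0, 0.3, 0, 0.3], [0, 0, 0.3, 0, 0.3], [0, 0, 0, 0, 0.3], [0, 0, 0, 0, 0.3]],
  ],
)

```text
t: 16.43
tool_pos: [0.5374, -0.147, 0.1639]
tcp_rot: [[-0.001, 0.977, 0.212], [0.001, 0.212, -0.977], [-1.0, -0.001, -0.001]]
force: [-0.0, 0.7, -0.5]
width: 0.0609
```

```bash
python3 -c "
from h import *
chk('t11',84)
cv2.imwrite('pics/t11c.png',cv2.resize(cv2.imread('pics/t11.png')[130:300,180:470],None,fx=2.7,fy=2.7))
a=np.load('pics/top1.npz');b=np.load('pics/t11.npz'); P=cloud(dict(a))
D=np.abs(a['color'].astype(int)-b['color'].astype(int)).sum(2)
for n,(u,v) in dict(tum=(305,150),bowl=(253,167),jar=(199,227)).items(): print(n,D[v-14:v+14,u-14:u+14].mean())
"
```

```text
now lane [-1.229e+02 -1.000e-01] z 0.1639 zdir 179.79 t 16.4333 F [-0.   0.7 -0.5] w 0.0609
shift [ 1.172 -0.007 -2.068] roll -0.005 q [ 37.  12. -30.  98.   6.  71.  18.]
carton [0.109 0.13 ] 0.007180976867676492 [159.17008052  -0.3051378 ] 0.08144144978503831
side: z 0.0823 ((164.42575073242188, 1.5352592468261719), (132.01443481445312, 107.9298324584961), 0.37580418586730957)
tum 60.96938775510204
bowl 41.369897959183675
jar 46.29209183673469
```

View pics/t11c.png

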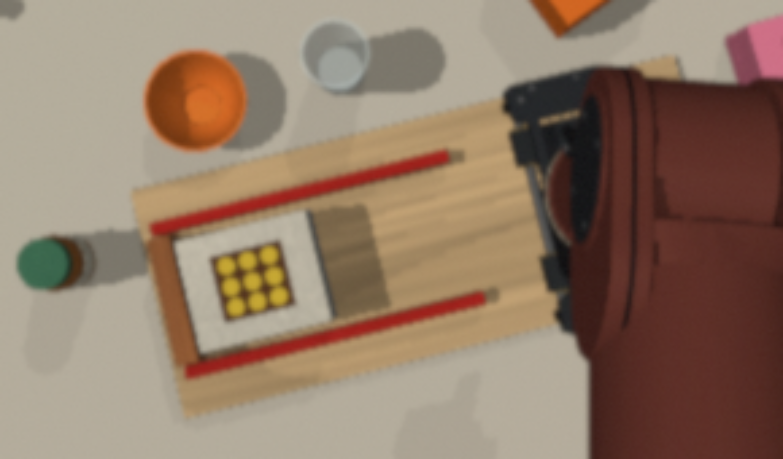

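The carton (255,280) sits square against the stop with wood showing on both sides, at x = 159.2 and y = -0.3 mm, 0.0° off square. The bowl, tumbler and jar are at the same pixels as at the start. Handing in.

```bash
python3 -c "
from h import *
print(arm.hand_in())"
```

```text
the job is handed in; nothing more can be done
None
```

The carton is home against the black stop, and the job was handed in at about 16.5 s of the 61 s allowed. I nudged it sideways about 15 mm on the apron to centre and square it, then pushed it up the lane with two fingers above the rails. I pressed it lightly onto the stop, with about 10 N at the wrist, then backed off and lifted clear.

**Last checks:**
- **Carton:** in the top view its centre is at lane x = 159.2 mm (home is 159) and y = -0.3 mm, with no measurable turn, so about 12 mm is free on each side.
- **Robot:** the wrist force was near zero and the fingertips were at z = 164 mm over the lane entrance, clear of everything.
- **Tumbler, bowl and jar:** by eye, all three sit at the same pixels as at the start.

**Checks that disagreed:**
- The side view put the carton 5 mm further along (x = 164) and at y = +1.5 mm. It had read about 5 mm high at the start too, so I trusted the top view and the contact force.
- A plain pixel-difference check on the three loose items was inconclusive; I put the differences down to a change in lighting.

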